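Turn the hash brown on the griddle plate

TASK

Using the fish slice, turn over the hash brown in the wide, open-edged section of the griddle plate: get the blade under its edge, tip it up and over the low rib, then push it flat across the far section with the blade's edge until it comes up snug and square against the steel stop bar, other side up. Be gentle: the coating scratches and a hash brown crumbles if pressed hard; keep fingers off the food and shift nothing else. Then lay the slice flat on the bare worktop, off the plate, and let go.

Things in the scene. Friction and masses are not known exactly. Their poses are not given: they have to be found in the camera images.
- fish_slice: Slotted steel fish slice, 410 mm long, about 0.24 kg, lying on the worktop on its blade edge and handle end. Origin under its middle, at the underside; z up, y along the tool. Flat blade 88 mm wide, 2 mm thick, y -205 to -70 mm, underside z 0; thin neck; black handle y +75 to +205 mm, 26 mm wide (x), z 2 to 19 mm. Balance point about y +50 mm. It gives a little in the fingers.
- slice_tip (a point): Middle of the blade's straight front edge, on its underside (slice frame y -205 mm, z 0).
- slice_grip (a point): Where to grip the handle across its 26 mm width (slice frame y +90 mm, mid-height z 10.5 mm, so 10.5 mm above the worktop at the start).
- griddle: Dark griddle plate on screw feet, fixed, 300 mm (x) by 272 mm (y -132 to +140 mm). Origin 30 mm below the flat cooking surface and 0 to 6 mm below the worktop, under the middle of the rib. The +y section is wide and has no rim at its outer edge (y +140 mm): a blade can come in there. A rim 12 mm high runs along both x ends (inner face x +-142 mm) and the far side (inner face y -124 mm).
- rib_foot (a point): Middle of the rib at the height of the cooking surface, axes as the plate's. The rib runs along x from end to end: 8 mm wide (y -4 to +4 mm), 8 mm high, square-sided. Beyond it a steel stop bar, 13 mm high, lies parallel to it across the plate, its near face anywhere from y -86 to -112 mm: it has no reading of its own, so feel or look for it.
- hash_brown: Stiff frozen hash brown to turn, 96 (x) by 62 (y) by 14 mm, about 65 g, in the +y section, long side roughly along the rib, 5 to 45 mm from it. Origin at the centre of the face that is down at the start; z up then, down when turned. Both faces are 7 mm smaller all round than the outline: the edge slopes up from the lower face to an upright 8 mm lip that begins 3 mm above the surface.
- hash_brown_mid (a point): Centre of the hash brown, 7 mm from either face. Tipped over the rib, it comes to rest leaning on it at about 16 degrees, its trailing edge a little on the near side of the rib with the lip some 17 to 25 mm above the surface, until it is pushed off the rib and drops flat.
- turned_one: A second hash brown of the same size, already turned, lying beyond the rib near the plate's -x end; leave it. Origin at the centre of the face that is up, its z points down.
- salt_dredger: Upright metal salt shaker with a holed top, 68 mm across, 115 mm high, behind the work. Origin at the centre of its base. Leave it.
- tin: Upright food tin, 57 mm across, 72 mm high, behind the work. Origin at the centre of its base. Leave it.

How it is judged:
By the outcome, as a careful person would: the job done as asked, in the order asked, and still so for the second after the job is handed in, with the robot touching nothing.
It also fails if it takes over 70 s, if anything falls off the work surface, if the arm or the gripper's body presses on something with over 40 N, if the wrist force passes 120 N, or if a joint passes its speed limit or range.

ROBOT

A 7-joint arm with a two-finger parallel gripper is mounted at the origin on a cart in front of the work surface, level with it; the furniture and walls round the work are solid. World frame = base frame: x ahead of the robot, y to its left, z up, the work surface at z = 0. Lengths are in m, angles in rad, forces in N, time in s.
With the tool pointing down it reaches from about 0.425 to 0.925 m from the base axis. Payload 6.8 kg.
Tool frame: the origin (TCP) lies on the front face of the gripper's body, between the roots of the fingers; the fingertips stand 73 mm ahead of it and the grasp point (between the pads) lies 54 mm ahead of it (env.nose_length is the distance from the TCP to the fingertips, in m); z points along the fingers, y is the direction in which the jaws open and shut (so a half turn about z gives the same grasp; the last joint's range is limited). The gripper opens to 85 mm and grips with 20 to 120 N. Pads are 22 mm wide; open, the fingers measure 114 mm over their backs; the gripper's body (76 mm by 85 mm) begins 54 mm behind the grasp point. The pads swing forward as they close: fully open they stand 13 mm farther back than shut.
Start: joints at [-1.21, 0.477, 0.022, 1.555, -0.011, 1.109, -0.083], TCP at [0.305, 0.602, 0.304] pointing down, gripper open.
Joint ranges: [-2.96, 2.96], [-0.34, 2.1], [-1.41, 1.46], [0.24, 2.44], [-1.37, 4.51], [0.17, 1.92], [-2.96, 2.96]. Speed limits (rad/s): [2.39, 2.39, 3.14, 3.14, 3.14, 3.14, 3.14].

INTERFACE

Orientations are given as a unit quaternion [w, x, y, z].
In Python, from cell import env, kin, camera, calibration, job gives the robot as it stands. The module is installed in compiled form; this text tells all that it offers. Calls block until the motion is done:
- env.reach(position, orientation): joint-space move of the TCP to a pose.
- env.movel(position, velocity=0.15, rot=None, stop_force=None): straight line of the TCP; rot=None keeps the orientation; velocity is the mean speed in m/s. With stop_force (N) it stops when the force on the tool has changed by that much, and returns True; else False.
- env.goto_joints(angles): joint-space move.
- env.grip(opening, f_grip=None): finger opening in m; f_grip is the grip in N (None keeps the last); returns when the fingers have stopped.
- env.dwell(seconds).
- kin.inverse_kinematics(position, orientation): joint angles nearest the present ones, or None.
- env.get_state(): the state.
- camera(name): name is "scene" or "top" or "wrist"; returns (picture, depth): 400x640x3 uint8, blue, green, red; 400x640 float32, m along the optical axis (not along the pixel's ray), 0 where there is no reading.
- calibration(name): a dict with "fx", "fy", "cx", "cy" (pixels), "k1" (the pictures are not rectified: a ray, as slopes to the right and down, at radius r is drawn at 1 + k1 r^2 times it, then the intrinsics apply), "rvec" (rotation vector, rad) and "tvec" (3), from world to camera coordinates, as OpenCV has them. Camera axes: x right, y down, z forward; pixel columns grow to the right and rows downward; lengths in m; the calibration is good to about 2 mm. A picture is of the moment at which its call begins: read the wrist's pose just before it. calibration takes no time and is no camera call; for the wrist camera it gives the pose at the moment of the call.
A pose or a line that the arm cannot do raises env.PlanningError and nothing moves.
- job.job_done(): hands the job in, once; it reports no verdict.
The state is a dict: "time": time; "qpos": joint angles; "joint_velocities": joint speeds; "joint_torque": joint torques, N m; "tcp_pos": TCP position; "orientation": TCP orientation; "force": force on the tool from outside, world axes, zero at the start; "torque": the same for the moment, N m; "opening": finger opening in m.
Only numpy, scipy, OpenCV 4.12 (cv2) and the standard library are available. Lean on these libraries where they do the work, as an engineer would, in place of code of your own. Each camera call takes 0.05 s, during which the arm holds its last target.

## Working session

There is one attempt and no reset: what is moved stays moved. The work goes in short steps, each a Python script; the robot and the scene stay as the last script left them, time stands still between calls to the robot, and variables do not carry over. Pictures are saved under pics/ and viewed, and the job is handed in when it is done.

```bash
ls; mkdir -p pics; python3 - <<'E'
from cell import env,kin,camera,calibration,job
import cv2
print(env.get_state())
for n in ("scene","top","wrist"):
    p,d=camera(n); cv2.imwrite(f"pics/{n}0.png",p); print(n,calibration(n))
E
```

```text
pics
{'time': 0.0, 'qpos': array([-1.21006278,  0.47782885,  0.022317  ,  1.5564621 , -0.01154743,
        1.10929286, -0.08312357]), 'joint_velocities': array([ 0.00065129,  0.00014887, -0.00195667, -0.00160669, -0.00015077,
        0.00093714, -0.00145878]), 'joint_torque': array([ 7.69035742e-04, -5.96472037e+01,  1.60818145e+00, -2.81189364e+01,
        1.25370894e-02,  9.39666963e-03, -9.69711692e-06]), 'tcp_pos': array([0.30476941, 0.60175879, 0.30290136]), 'orientation': array([-1.73961202e-04,  2.32277128e-01,  9.72649200e-01, -9.15820971e-04]), 'force': array([ 0.3110446 , -0.98363882,  0.28342464]), 'torque': array([ 0.00591385,  0.0119533 , -0.03116556]), 'opening': 0.08512599661234314}
scene {'fx': 413.22006268630076, 'fy': 413.22006268630076, 'cx': 318.828222181312, 'cy': 198.6353063040375, 'k1': -0.008618260124467213, 'rvec': array([ 1.05766382, -2.19684772,  1.17218154]), 'tvec': array([0.42321813, 0.25706471, 0.67460835])}
top {'fx': 518.5646018754904, 'fy': 518.5646018754904, 'cx': 328.94189666143996, 'cy': 204.77114270145884, 'k1': -0.11202295813435657, 'rvec': array([ 1.875966  , -2.23664499,  0.33871874]), 'tvec': array([0.1684824 , 0.54555354, 1.23367996])}
wrist {'fx': 311.0348931093928, 'fy': 311.0348931093928, 'cx': 315.8624216610691, 'cy': 198.95244044830338, 'k1': 0.003963021234583049, 'rvec': array([-2.43243416, -1.49445194, -0.24224652]), 'tvec': array([-0.67410612, -0.03993464,  0.3808153 ])}
```

View pics/top0.png

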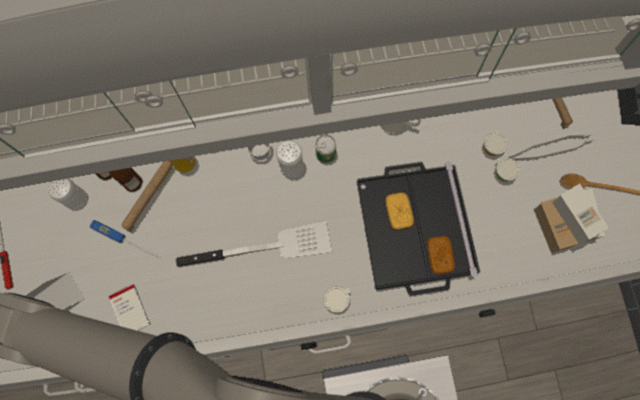

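View pics/scene0.png

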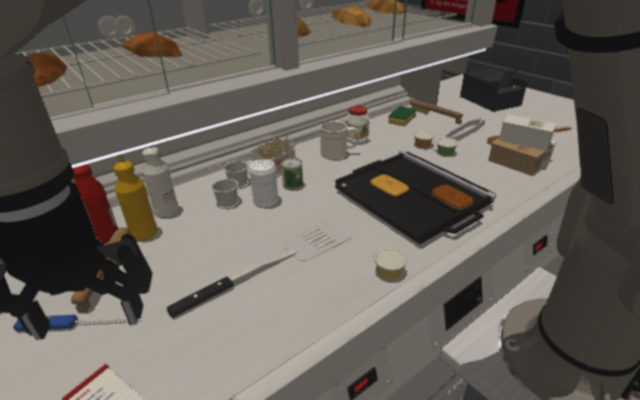

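View pics/wrist0.png

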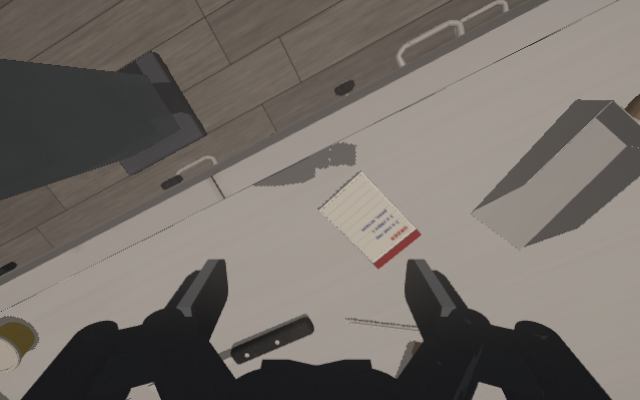

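```bash
cat > h.py <<'E'
from cell import env,kin,camera,calibration,job
import cv2, numpy as np
from scipy.spatial.transform import Rotation as R
def ray(c,uv):
    K=np.array([[c['fx'],0,c['cx']],[0,c['fy'],c['cy']],[0,0,1]])
    uv=np.atleast_2d(np.array(uv,float)).reshape(-1,1,2)
    n=cv2.undistortPoints(uv,K,np.array([c['k1'],0,0,0,0.])).reshape(-1,2)
    Rm=cv2.Rodrigues(c['rvec'])[0]
    o=-Rm.T@c['tvec']
    d=np.c_[n,np.ones(len(n))]@Rm
    return o,d
def toplane(c,uv,z):
    o,d=ray(c,uv); t=(z-o[2])/d[:,2]
    return o+d*t[:,None]
def proj(c,P):
    K=np.array([[c['fx'],0,c['cx']],[0,c['fy'],c['cy']],[0,0,1]])
    return cv2.projectPoints(np.atleast_2d(P).astype(float),c['rvec'],c['tvec'],K,np.array([c['k1'],0,0,0,0.]))[0].reshape(-1,2)
def dpts(c,d,uv):
    o,r=ray(c,uv); uv=np.atleast_2d(uv).astype(int)
    return o+r*d[uv[:,1],uv[:,0]][:,None]
def crop(p,x0,y0,x1,y1,s,name):
    cv2.imwrite(name,cv2.resize(p[y0:y1,x0:x1],None,fx=s,fy=s,interpolation=cv2.INTER_CUBIC))
def q2R(q): return R.from_quat([q[1],q[2],q[3],q[0]])
def R2q(r):
    x=r.as_quat(); return np.array([x[3],x[0],x[1],x[2]])
E
python3 - <<'E'
from h import *
p=cv2.imread("pics/top0.png")
crop(p,345,155,490,300,4,"pics/t_g.png"); crop(p,165,210,345,280,4,"pics/t_s.png")
c=calibration("top"); print(ray(c,[320,200]))
E
```

```text
(array([0.17234808, 0.13039489, 1.3421157 ]), array([[ 0.31053915, -0.02963009, -0.9502997 ]]))
```

View pics/t_g.png

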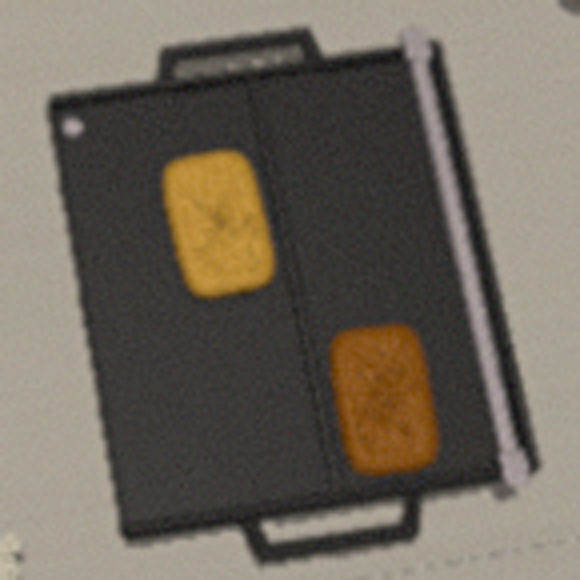

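View pics/t_s.png

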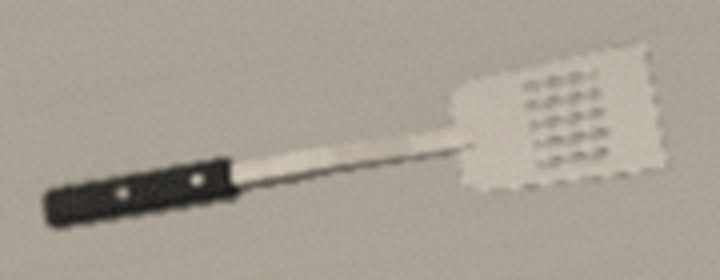

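```bash
python3 - <<'E'
from h import *
np.set_printoptions(precision=4,suppress=True)
D=[];
for i in range(3):
    p,d=camera("top"); D.append(d)
d=np.mean(D,0); c=calibration("top")
def patch(u0,v0,u1,v1):
    uu,vv=np.meshgrid(np.arange(u0,u1),np.arange(v0,v1)); P=dpts(c,d,np.c_[uu.ravel(),vv.ravel()]);
    m=np.median(P,0); A=np.c_[P[:,:2]-m[:2],np.ones(len(P))]; co=np.linalg.lstsq(A,P[:,2],rcond=None)[0]
    return m,P[:,2].std(),co
print("table L",patch(200,210,270,235)); print("table2",patch(300,260,360,280)); print('table3',patch(480,190,500,220))
print("surfA",patch(372,200,382,260)); print("surfB",patch(395,235,410,270)); print("surfC",patch(430,180,445,220))
print("hb",patch(392,198,408,222)); print("turned",patch(434,242,446,266))
off=lambda a:np.array(a)/4+[345-.375,155-.375]
for z in (.027,):
  print("left corners (y=140)",toplane(c,off([[52,102],[126,535]]),z))
  print("outer right corners",toplane(c,off([[437,40],[537,468]]),z+.012))
  print("rib top ends",toplane(c,off([[256,90],[338,490]]),z+.008))
# hash browns via mask
hsv=cv2.cvtColor(p,cv2.COLOR_BGR2HSV)
m=((hsv[...,1]>130)&(hsv[...,0]>5)&(hsv[...,0]<35)).astype(np.uint8); mm=np.zeros_like(m); mm[165:290,360:475]=m[165:290,360:475]
n,l,st,ce=cv2.connectedComponentsWithStats(mm)
for i in range(1,n):
    if st[i,4]<100: continue
    ys,xs=np.where(l==i); P=toplane(c,np.c_[xs,ys],.027+.009)
    r=cv2.minAreaRect(P[:,:2].astype(np.float32)*1000); print(st[i],P.mean(0),r)
o2=lambda a:np.array(a)/4+[165-.375,210-.375]
print("handle end mid, front mid",toplane(c,o2([[46,207],[232,175]]),.019)) 
print("blade front corners",toplane(c,o2([[647,44],[665,166]]),.002),"blade back",toplane(c,o2([[455,85],[465,188]]),.002))
print(calibration("top")['tvec'])
E
```

```text
table L (array([0.5893, 0.3258, 0.0006]), np.float64(0.03691435476139299), array([-0.727 ,  0.0615,  0.0033]))
table2 (array([0.4175, 0.0963, 0.0005]), np.float64(0.05283598582465199), array([-1.559 ,  0.2852,  0.0056]))
table3 (array([ 0.516 , -0.3659,  0.0005]), np.float64(0.04800329347015793), array([-0.1915,  1.3028,  0.0032]))
surfA (array([ 0.4956, -0.0428,  0.027 ]), np.float64(0.04374629107650199), array([0.2191, 2.0894, 0.0306]))
surfB (array([ 0.4243, -0.0958,  0.0268]), np.float64(0.050113700031050396), array([-0.1649,  1.7273,  0.0314]))
surfC (array([ 0.5479, -0.2189,  0.0273]), np.float64(0.043546339182894016), array([0.0041, 1.5594, 0.0304]))
hb (array([ 0.5352, -0.1113,  0.0406]), np.float64(0.03121113555388803), array([-0.5068,  0.6596,  0.0424]))
turned (array([ 0.4013, -0.1879,  0.0402]), np.float64(0.025476329874128522), array([-0.0249,  1.2137,  0.0414]))
left corners (y=140) [[ 0.64   -0.0202  0.027 ]
 [ 0.3445 -0.0112  0.027 ]]
outer right corners [[ 0.6342 -0.2853  0.039 ]
 [ 0.3373 -0.2774  0.039 ]]
rib top ends [[ 0.6216 -0.1563  0.035 ]
 [ 0.3474 -0.149   0.035 ]]
[385 192  29  38 824] [ 0.5338 -0.1106  0.036 ] ((534.5262451171875, -110.88339233398438), (99.36062622070312, 64.67086791992188), 0.90746009349823)
[427 236  28  38 860] [ 0.3995 -0.191   0.036 ] ((400.1363525390625, -191.12646484375), (63.1805419921875, 97.80452728271484), 86.37860870361328)
handle end mid, front mid [[0.5042 0.4892 0.019 ]
 [0.5046 0.365  0.019 ]]
blade front corners [[0.5498 0.0815 0.002 ]
 [0.4653 0.0842 0.002 ]] blade back [[0.5442 0.2128 0.002 ]
 [0.4736 0.2165 0.002 ]]
[0.1685 0.5456 1.2337]
```

```bash
python3 - <<'E'
from h import *
np.set_printoptions(precision=4,suppress=True)
s=env.get_state(); c=calibration("wrist"); o,d=ray(c,[[320,200],[320,20],[320,380]])
Rg=q2R(s['orientation']).as_matrix()
print("cam in tcp",Rg.T@(o-s['tcp_pos']), d@Rg)
g0=np.array([.505,.378])
for sgn in (1,-1):
  for yaw,beta,pos in [(0.4,0,[.505,.378,.076]),(0.4,0,[.505,.378,.2]),(-1.6,8,None),(-1.6,20,None),(-1.6,40,None),(-1.6,60,None)]:
    Rt=R.from_euler('ZX',[yaw,beta],degrees=True).as_matrix()
    if pos is None: pos=np.array([.53,-.13,.04])+Rt@np.array([0,.295,.075])
    Rgm=Rt@np.array([[0,sgn,0],[sgn,0,0],[0,0,-1]],float)
    q=R2q(R.from_matrix(Rgm)); j=kin.inverse_kinematics(pos,q); print(sgn,beta,np.round(pos,3),j)
E
```

```text
cam in tcp [ 0.0831 -0.     -0.0695] [[-0.3214  0.013   0.947 ]
 [ 0.2265  0.0132  1.1309]
 [-0.8693  0.0128  0.7631]]
1 0 [0.505 0.378 0.076] [-0.8931  0.6957  0.2087  1.8205 -0.2218  0.648  -0.5471]
1 0 [0.505 0.378 0.2  ] [-0.9486  0.527   0.2825  1.7723 -0.1847  0.8682 -0.5756]
1 8 [0.538 0.152 0.155] [-0.6051  0.4895  0.3559  2.0006 -0.4777  0.6901  0.0534]
1 20 [0.537 0.121 0.211] [-0.4809  0.4021  0.3747  2.0068 -0.6914  0.8257  0.3303]
1 40 [0.535 0.048 0.287] [-0.3252  0.3867  0.5348  1.974  -0.9695  1.2086  0.707 ]
1 60 [ 0.532 -0.047  0.333] [-0.1934  0.5599  0.7645  1.8892 -1.161   1.7335  0.9811]
-1 0 [0.505 0.378 0.076] [-0.494   0.7088 -0.3399  1.7904  0.3432  0.7008  2.1256]
-1 0 [0.505 0.378 0.2  ] [-0.4896  0.5382 -0.3425  1.738   0.221   0.9034  2.2237]
-1 8 [0.538 0.152 0.155] [-0.0749  0.487  -0.3177  1.9638  0.0281  0.6595  2.738 ]
-1 20 [0.537 0.121 0.211] [-1.0388  0.7959  1.2727  2.0365 -1.1954  1.2773 -2.3631]
-1 40 [0.535 0.048 0.287] [-0.767   0.7308  1.2769  1.9964 -1.2482  1.6291 -2.1747]
-1 60 [ 0.532 -0.047  0.333] [-0.2466  0.5931  0.8499  1.8922 -1.1853  1.78   -2.135 ]
```

```bash
cat >> h.py <<'E'
M=np.array([[0,1,0],[1,0,0],[0,0,-1]],float)
def Rt(yaw,beta): return R.from_euler('ZX',[yaw,beta],degrees=True).as_matrix()
def gq(yaw,beta): return R2q(R.from_matrix(Rt(yaw,beta)@M))
E
python3 - <<'E'
from h import *
np.set_printoptions(precision=4,suppress=True)
env.reach([.505,.378,.19],gq(.4,0))
s=env.get_state(); print(s['time'],s['tcp_pos'],s['force'])
c=calibration("wrist"); p,d=camera("wrist"); cv2.imwrite("pics/w1.png",p); np.save("w1c.npy",c,allow_pickle=True)
E
```

```text
1.525 [0.5041 0.3802 0.1905] [-0.5826  0.831  -0.7443]
```

View pics/w1.png

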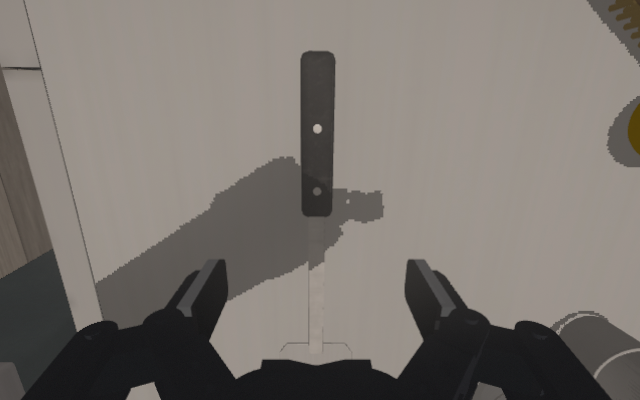

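```bash
python3 - <<'E'
from h import *
np.set_printoptions(precision=4,suppress=True)
c=np.load("w1c.npy",allow_pickle=True).item()
print(toplane(c,[[317,215],[318,52],[317,128],[317,191]],.019)); print(toplane(c,[[302,130],[335,130]],.019))
print(toplane(c,[[316,352]],.002))
E
```

```text
[[0.5041 0.3679 0.019 ]
 [0.5034 0.4912 0.019 ]
 [0.5032 0.4387 0.019 ]
 [0.5038 0.3887 0.019 ]]
[[0.4919 0.4371 0.019 ]
 [0.517  0.4374 0.019 ]]
[[0.5049 0.2075 0.002 ]]
```

```bash
python3 - <<'E'
from h import *
np.set_printoptions(precision=4,suppress=True)
s=env.get_state(); e=np.array([.504,.380,.1905])-s['tcp_pos']; print(e)
env.movel([.504,.379,.076],velocity=.1,rot=gq(.3,0),stop_force=8)
s=env.get_state(); print(s['time'],s['tcp_pos'],s['force'])
env.grip(.02,100)
s=env.get_state(); print(s['time'],s['tcp_pos'],s['force'],s['torque'],s['opening'])
env.movel(s['tcp_pos']+[0,0,.09],velocity=.1)
s=env.get_state(); print(s['time'],s['tcp_pos'],s['force'],s['torque'],s['opening'],s['orientation'],gq(.3,0))
c=calibration("wrist"); p,d=camera("wrist"); cv2.imwrite("pics/w2.png",p); np.save("w2c.npy",c,allow_pickle=True)
p,d=camera("scene"); cv2.imwrite("pics/s2.png",p)
E
```

```text
[ 0.     -0.0004  0.    ]
2.8667 [0.5044 0.3793 0.0767] [-0.2683  0.0959  0.7803]
3.475 [0.5041 0.3791 0.0767] [-1.4617 -1.4619  6.0354] [-0.1926  0.3687  0.0307] 0.022906914826539723
4.5333 [0.5036 0.3788 0.1659] [-0.7827  0.4631 -3.3021] [0.0842 0.0036 0.0229] 0.022498794964867126 [-0.      0.7052  0.709  -0.0007] [0.     0.7053 0.709  0.    ]
```

View pics/w2.png

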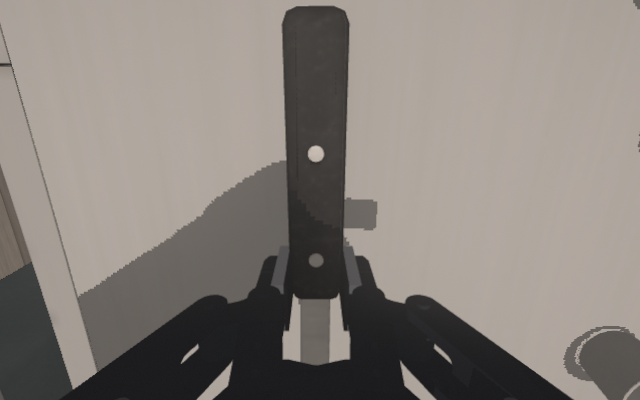

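View pics/s2.png

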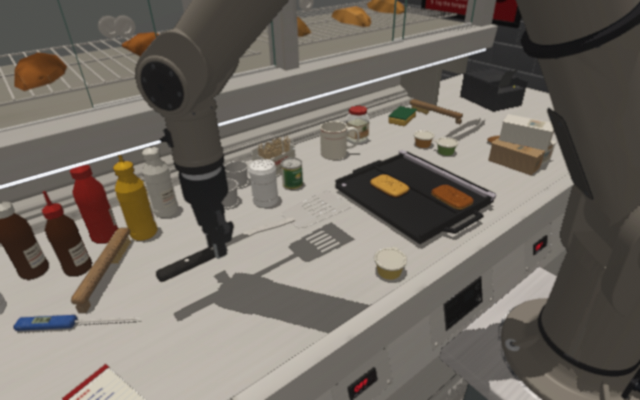

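```bash
cat >> h.py <<'E'
np.set_printoptions(precision=4,suppress=True)
P0=np.array([.488,-.1525,.0267]); PY=-1.6
Rp=Rt(PY,0)
def pl(p): return P0+Rp@np.array(p,float)       # plate (rib_foot) -> world
def ipl(w): return (np.atleast_2d(w)-P0)@Rp
HT=.0767; OFF=np.array([0,.295,HT])
TC=np.zeros(3)   # tip correction (world): actual tip - model tip
def tcp_for(tip,yaw,beta): return np.array(tip)-TC+Rt(yaw,beta)@OFF
def tip_of(s,):
    Rg=q2R(s['orientation']).as_matrix(); return s['tcp_pos']-Rg@M.T@OFF+TC
def mv(ptip,beta,yaw=PY,v=.15,sf=None):
    return env.movel(tcp_for(pl(ptip),yaw,beta),velocity=v,rot=gq(yaw,beta),stop_force=sf)
def st(lbl=""):
    s=env.get_state(); print(lbl,"t%.2f"%s['time'],"tip(pl)",ipl(tip_of(s))[0]*1000,"F",s['force'],"T",s['torque'],"op",round(s['opening'],4)); return s
E
python3 - <<'E'
from h import *
s=st("a")
mv([.046,.115,.035],12,v=.2)
st("b")
p,d=camera("top"); cv2.imwrite("pics/t3.png",p); np.save("t3d.npy",d)
crop(p,300,150,490,300,4,"pics/t3c.png")
p,d=camera("scene"); cv2.imwrite("pics/s3.png",p)
crop(p,250,120,500,260,3,"pics/s3c.png")
E
```

```text
a t4.63 tip(pl) [ 10.5432 236.5985  62.701 ] F [-0.498   0.4429 -3.035 ] T [ 0.1445  0.0448 -0.0066] op 0.0225
b t5.56 tip(pl) [ 45.7008 116.2483  34.6825] F [-1.0616  0.3502 -3.7965] T [-0.1535 -0.0018  0.0046] op 0.0227
```

View pics/t3c.png

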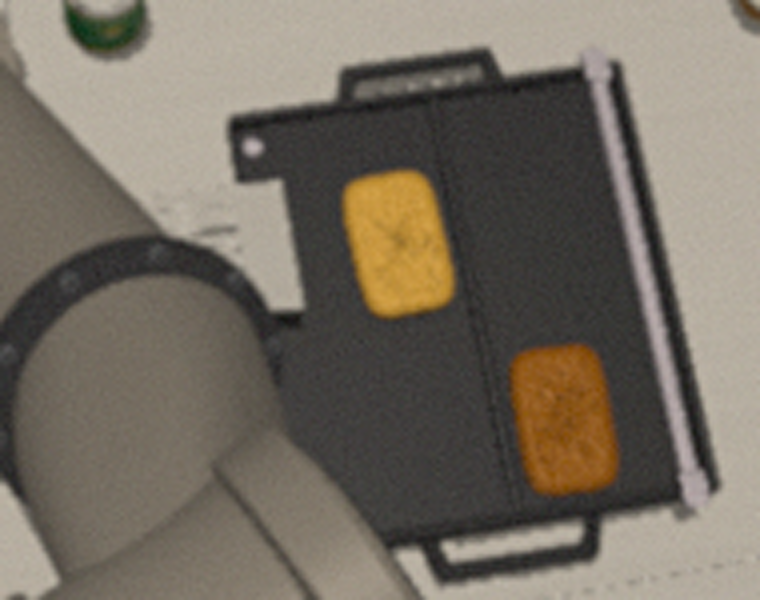

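View pics/s3c.png

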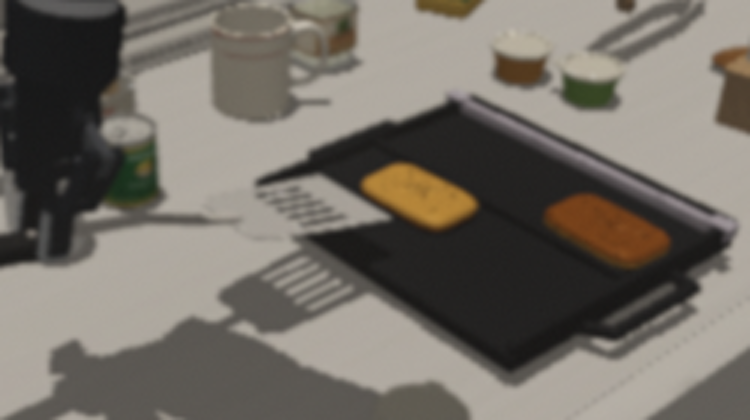

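```bash
python3 - <<'E'
from h import *
ct=calibration("top"); cs=calibration("scene"); d=np.load("t3d.npy")
def tri(a,b):
    o1,d1=ray(ct,a); o2,d2=ray(cs,b); d1=d1[0];d2=d2[0]
    A=np.c_[d1,-d2]; t=np.linalg.lstsq(A,o2-o1,rcond=None)[0]; x,y=o1+d1*t[0],o2+d2*t[1]
    return (x+y)/2,np.linalg.norm(x-y)
T=lambda a:np.array(a)/4+[300-.375,150-.375]
S=lambda a:np.array(a)/3+[250-.333,120-.333]
for n,a,b in [("front far",[284,180],[315,172]),("front near",[302,310],[390,217])]:
    x,e=tri(T(a),S(b)); print(n,x,ipl(x)*1000,e)
print("front @z",ipl(toplane(ct,T([[284,180],[302,310]]),.0634))*1000)
P=dpts(ct,d,T([[275,200],[285,290],[270,240]])); print("depth",P,ipl(P)*1000)
# plate features, z relative
z=.0267
print("rib near edge/ends top", ipl(toplane(ct,T([[434,95],[516,505]]),z+.008))*1000)
print("rib 2nd line", ipl(toplane(ct,T([[437,150],[495,425]]),z+.008))*1000)
print("left corner",ipl(toplane(ct,T([[231,120]]),z))*1000)
print("bar left edge top z+13",ipl(toplane(ct,T([[592,110],[672,440]]),z+.013))*1000)
print("bar right edge",ipl(toplane(ct,T([[608,110],[690,440]]),z+.013))*1000)
print("rim outer",ipl(toplane(ct,T([[622,68],[715,485]]),z+.012))*1000)
E
```

```text
front far [ 0.5848 -0.0402  0.0605] [[ 93.6567 114.9372  33.787 ]] 0.00583405951529131
front near [ 0.4945 -0.0357  0.0617] [[  3.2825 116.9024  34.9594]] 0.0009848863037057933
front @z [[ 90.4878 113.3646  36.7   ]
 [  2.4517 116.8065  36.7   ]]
depth [[ 0.5703 -0.0337  0.0598]
 [ 0.5086 -0.0277  0.0636]
 [ 0.5424 -0.0244  0.066 ]] [[ 78.9716 121.0404  33.1152]
 [ 17.081  125.3293  36.8739]
 [ 50.7833 129.5206  39.3465]]
rib near edge/ends top [[ 144.5739   -0.9079    8.    ]
 [-137.2902    0.1589    8.    ]]
rib 2nd line [[105.5631   4.6865   8.    ]
 [-84.253    3.3194   8.    ]]
left corner [[149.8529 136.9267  -0.    ]]
bar left edge top z+13 [[ 116.6131 -103.5725   13.    ]
 [-112.2153 -106.892    13.    ]]
bar right edge [[ 115.0324 -114.3452   13.    ]
 [-114.016  -118.4794   13.    ]]
rim outer [[ 143.7583 -130.8383   12.    ]
 [-144.9824 -128.3447   12.    ]]
```

```bash
cat >> h.py <<'E'
def rowcross(p,rows,u0,u1,thr,rising):
    g=cv2.cvtColor(p,cv2.COLOR_BGR2GRAY).astype(float); out=[]
    for v in rows:
        a=g[v,u0(v):u1(v)]; 
        for k in range(len(a)-1):
            if (a[k]<thr<=a[k+1]) if rising else (a[k]>=thr>a[k+1]):
                out.append([u0(v)+k+(a[k]-thr)/(a[k]-a[k+1]),v]); break
    return np.array(out)
def linefit(P):
    P=P[:,:2]; 
    for _ in range(3):
        k=np.polyfit(P[:,0],P[:,1],1); r=P[:,1]-np.polyval(k,P[:,0]); ok=abs(r)<2.5*r.std()+1e-4
        if ok.all(): break
        P=P[ok]
    return np.degrees(np.arctan(k[0])),k,r.std(),len(P)
E
python3 - <<'E'
from h import *
p=cv2.imread("pics/t3.png"); c=calibration("top")
e=rowcross(p,range(196,226),lambda v:362,lambda v:385,100,False)
print("blade",linefit(ipl(toplane(c,e,.0634))*1000))
b=rowcross(p,range(175,262),lambda v:int(446+(v-175)*.24-8),lambda v:int(446+(v-175)*.24+8),110,True)
print("bar",linefit(ipl(toplane(c,b,.0397))*1000))
print(ipl(toplane(c,b,.0397))[::15]*1000)
# hash edges, plate left edge from first pic
p0=cv2.imread("pics/top0.png")
e=rowcross(p0,range(185,285),lambda v:int(352+(v-180)*.17),lambda v:int(352+(v-180)*.17+18),95,False)
print("plate left",len(e),linefit(ipl(toplane(c,e,.0267))*1000))
hsv=cv2.cvtColor(p0,cv2.COLOR_BGR2HSV)
for nm,img in (("t0",p0),("t3",p)):
  R_=img[...,2].astype(float)
  e=[];f=[]
  for v in range(200,222):
    a=R_[v,375:425]; k=np.where(a>110)[0]; k0,k1=k[0],k[-1]
    e.append([375+k0-(a[k0]-110)/(a[k0]-a[k0-1]),v]); f.append([375+k1+(a[k1]-110)/(a[k1]-a[k1+1]),v])
  print(nm,"hash near",linefit(ipl(toplane(c,e,.0365))*1000),"far",linefit(ipl(toplane(c,f,.0365))*1000))
E
```

```text
blade (np.float64(0.3438034110872329), array([  0.006 , 113.9622]), np.float64(0.20146097502629656), 29)
bar (np.float64(0.18946914774424414), array([   0.0033, -107.3721]), np.float64(0.18600654683386897), 86)
[[ 122.2596 -107.2275   13.    ]
 [  79.0199 -106.8905   13.    ]
 [  36.4503 -107.3997   13.    ]
 [  -5.248  -107.088    13.    ]
 [ -46.3588 -107.5497   13.    ]
 [ -86.755  -107.6623   13.    ]]
plate left 100 (np.float64(0.17613116958843927), array([  0.0031, 140.0567]), np.float64(0.42556775103972944), 99)
t0 hash near (np.float64(1.4243707435324753), array([ 0.0249, 73.1155]), np.float64(0.5232792716745188), 22) far (np.float64(2.046300330298514), array([ 0.0357, 10.0328]), np.float64(0.23346303459769446), 19)
t3 hash near (np.float64(1.3953012019378248), array([ 0.0244, 73.53  ]), np.float64(0.504902720868947), 22) far (np.float64(1.8746203979179707), array([0.0327, 9.7443]), np.float64(0.2360183825013492), 20)
```

```bash
sed -i 's/^P0=.*/P0=np.array([.488,-.1525,.0267]); PY=-1.42/' h.py
python3 - <<'E'
from h import *
yw=-1.55
x=.0455
mv([x,.118,.006],8,yaw=yw,v=.08); env.dwell(.15); st("hover")
r=mv([x,.118,-.006],8,yaw=yw,v=.012,sf=1.2); st(r)
env.dwell(.1); st("after")
E
```

```text
hover t6.58 tip(pl) [ 45.8817 117.7641   6.4692] F [-0.764   0.1747 -3.0327] T [-0.0921 -0.0023  0.0049] op 0.0229
True t7.52 tip(pl) [ 44.9511 117.8658  -6.2472] F [-0.6882  0.336  -1.2353] T [-0.2789 -0.134   0.0923] op 0.023
after t7.62 tip(pl) [ 44.5924 117.6841  -6.5173] F [ 0.1635  0.7756 -1.3255] T [-0.303  -0.1578  0.1012] op 0.0229
```

```bash
python3 - <<'E'
from h import *
yw=-1.55
x=.0455
p,d=camera("scene"); cv2.imwrite("pics/s4.png",p); crop(p,280,150,450,260,4,"pics/s4c.png")
for z in (-.004,-.002,0,.002):
    mv([x,.118,z],8,yaw=yw,v=.02); st(z)
E
```

```text
-0.004 t7.97 tip(pl) [ 45.3719 117.7902  -3.9623] F [ 0.3962  0.6052 -1.7051] T [-0.3683 -0.0465  0.0339] op 0.0223
-0.002 t8.22 tip(pl) [ 45.4251 118.0454  -1.9666] F [-0.2695 -0.7803 -2.6214] T [-0.2687  0.0168 -0.0209] op 0.0223
0 t8.47 tip(pl) [ 45.5609 118.1387   0.0711] F [-0.8499  1.1686 -2.6335] T [-0.0664 -0.0057  0.0404] op 0.0224
0.002 t8.72 tip(pl) [ 45.6247 118.1166   2.0842] F [-0.0305 -1.0505 -3.3765] T [-0.0834 -0.0005 -0.041 ] op 0.023
```

View pics/s4c.png

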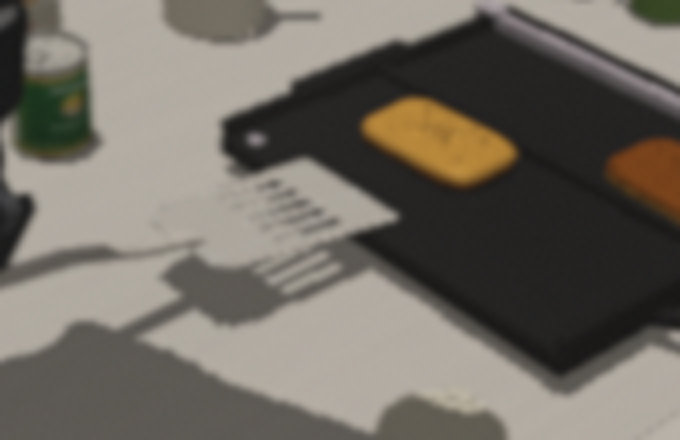

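```bash
python3 - <<'E'
from h import *
yw=-1.45
x=.0455
mv([x,.105,-.0025],8,yaw=yw,v=.03); st()
r=mv([x,.070,-.0025],8,yaw=yw,v=.05,sf=4); st(r)
r=mv([x,.056,-.0025],8,yaw=yw,v=.03,sf=4); st(r)
p,d=camera("top"); cv2.imwrite("pics/t5.png",p); crop(p,345,155,490,300,4,"pics/t5c.png")
p,d=camera("scene"); cv2.imwrite("pics/s5.png",p); crop(p,280,150,450,260,4,"pics/s5c.png")
E
```

```text
t9.32 tip(pl) [ 45.4189 104.7433  -2.4907] F [-0.1618 -0.601  -2.7093] T [-0.363   0.0335  0.0322] op 0.0227
False t10.18 tip(pl) [45.4748 70.0738 -2.534 ] F [ 0.5742 -0.3202 -2.3749] T [-0.4158  0.0311 -0.0116] op 0.0229
False t10.79 tip(pl) [45.3601 55.6072 -2.4649] F [-0.632  -1.3321 -2.8083] T [-0.4324 -0.0409  0.0131] op 0.0226
```

View pics/t5c.png

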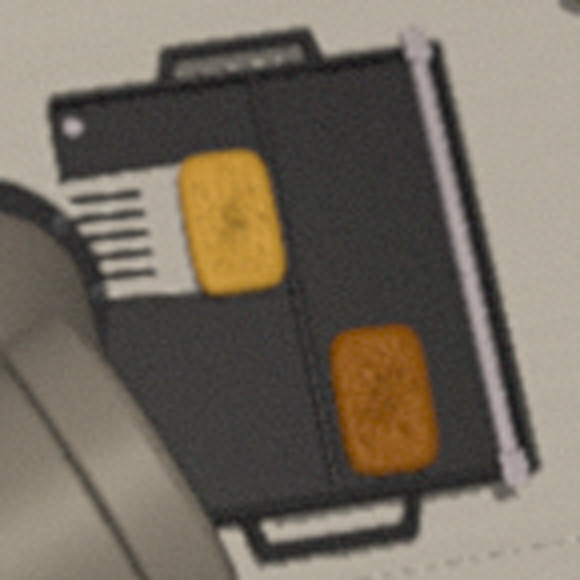

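View pics/s5c.png

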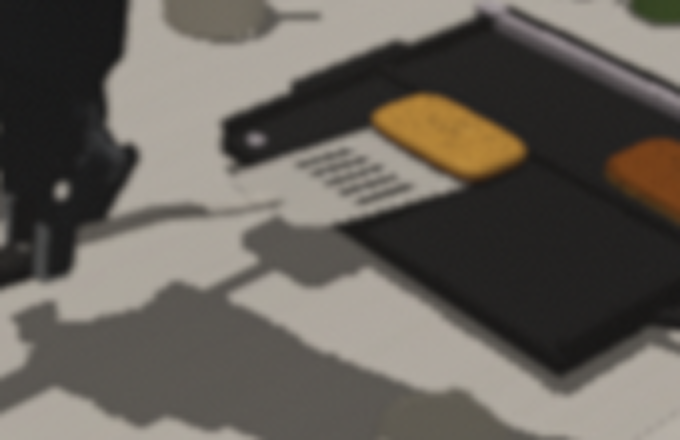

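```bash
python3 - <<'E'
from h import *
yw=-1.45
x=.0455
r=mv([x,.045,-.002],8,yaw=yw,v=.03,sf=5); st(r)
for phi,be in ((10,10),(20,13),(32,17),(45,20)):
    a=np.radians(phi); rr=.041
    r=mv([x,.005+rr*np.cos(a),rr*np.sin(a)-.001],be,yaw=yw,v=.05,sf=5); st((phi,r))
    if r: break
p,d=camera("top"); cv2.imwrite("pics/t6.png",p); crop(p,345,155,490,300,4,"pics/t6c.png")
p,d=camera("scene"); cv2.imwrite("pics/s6.png",p); crop(p,280,150,450,260,4,"pics/s6c.png")
E
```

```text
False t11.41 tip(pl) [45.4025 44.4956 -1.9334] F [ 0.0702 -0.0091 -1.5628] T [-0.354  -0.0453  0.0185] op 0.0226
(10, False) t11.93 tip(pl) [45.6043 45.2434  6.3886] F [ 0.4839  0.4882 -3.2432] T [-0.1916  0.0124  0.0169] op 0.0227
(20, False) t12.53 tip(pl) [45.481  43.2971 13.174 ] F [ 0.4637  0.8366 -3.6202] T [-0.2805 -0.004  -0.006 ] op 0.0227
(32, False) t13.28 tip(pl) [45.391  39.6986 20.7215] F [-0.4784  1.1743 -2.5631] T [-0.4323 -0.0121 -0.01  ] op 0.0229
(45, False) t13.94 tip(pl) [45.4974 33.8318 28.0845] F [ 0.593  -0.5408 -3.4785] T [-0.2204  0.0058  0.0021] op 0.0228
```

View pics/t6c.png

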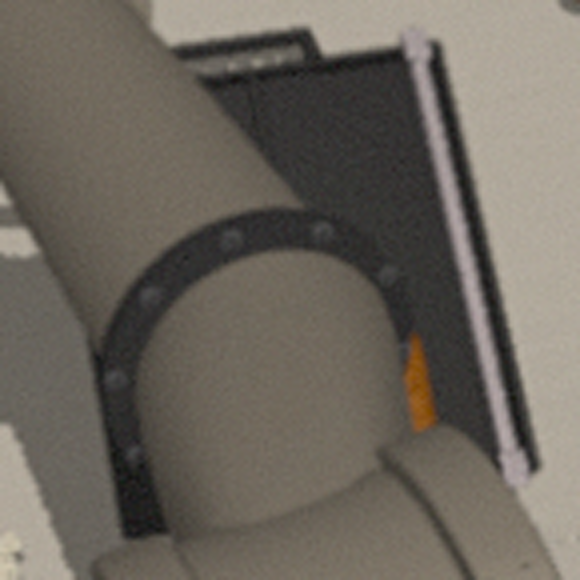

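View pics/s6c.png

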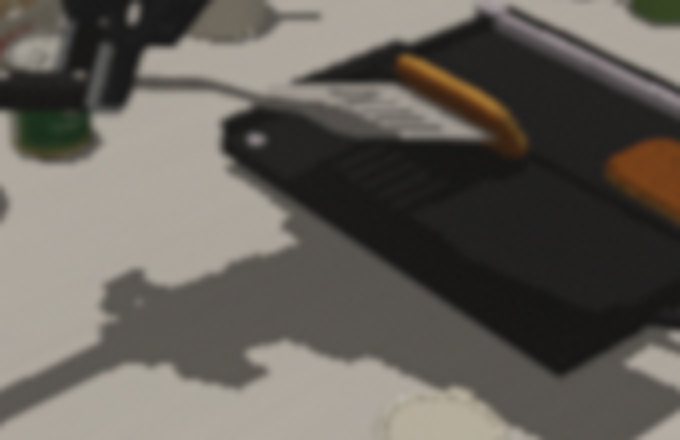

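```bash
python3 - <<'E'
from h import *
yw=-1.45
x=.0455
for phi,be in ((60,23),(75,26)):
    a=np.radians(phi); rr=.041
    r=mv([x,.005+rr*np.cos(a),rr*np.sin(a)-.001],be,yaw=yw,v=.05,sf=5); st((phi,r))
p,d=camera("scene"); cv2.imwrite("pics/s7.png",p); crop(p,280,150,450,260,4,"pics/s7c.png")
for y,z in ((.006,.041),(-.002,.042)):
    r=mv([x,y,z],28,yaw=yw,v=.03,sf=5); st((y,r))
p,d=camera("scene"); cv2.imwrite("pics/s8.png",p); crop(p,280,150,450,260,4,"pics/s8c.png")
E
```

```text
(60, False) t14.72 tip(pl) [45.4519 25.3394 34.5493] F [ 0.0647  0.3639 -2.972 ] T [-0.4286 -0.0263  0.0137] op 0.0224
(75, False) t15.38 tip(pl) [45.4296 15.5032 38.6209] F [ 0.121   0.7316 -2.961 ] T [-0.6466  0.0338 -0.0205] op 0.0226
(0.006, False) t16.24 tip(pl) [45.4743  6.1387 40.9734] F [ 0.1468 -0.9884 -2.4617] T [-0.692   0.0134  0.0533] op 0.0228
(-0.002, False) t16.66 tip(pl) [45.4313 -2.2854 42.0078] F [ 0.2207 -0.5134 -2.7935] T [-0.6361  0.0512 -0.0255] op 0.0226
```

View pics/s7c.png

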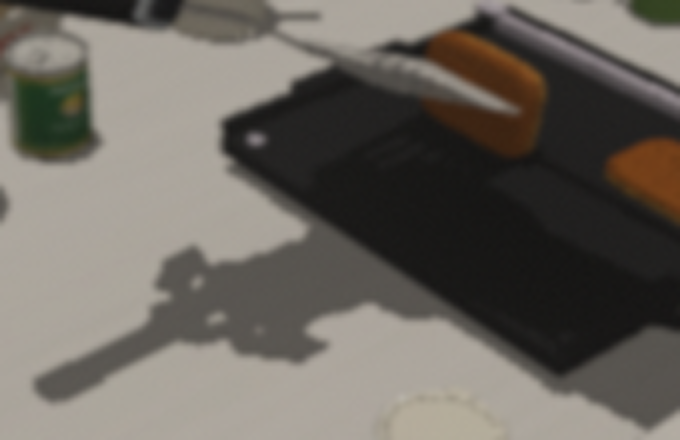

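View pics/s8c.png

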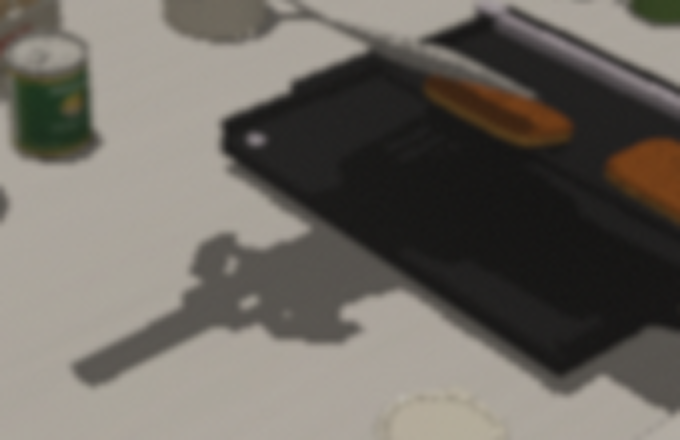

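```bash
python3 - <<'E'
from h import *
yw=-1.45
x=.0455
mv([x,.045,.045],28,yaw=yw,v=.1); st()
p,d=camera("scene"); cv2.imwrite("pics/s9.png",p); crop(p,280,150,450,260,4,"pics/s9c.png")
p,d=camera("top"); cv2.imwrite("pics/t9.png",p); crop(p,345,155,490,300,4,"pics/t9c.png")
E
```

```text
t17.33 tip(pl) [45.5565 44.8186 45.0306] F [ 0.0898 -0.4223 -2.4607] T [-0.7763  0.0262 -0.048 ] op 0.0224
```

View pics/s9c.png

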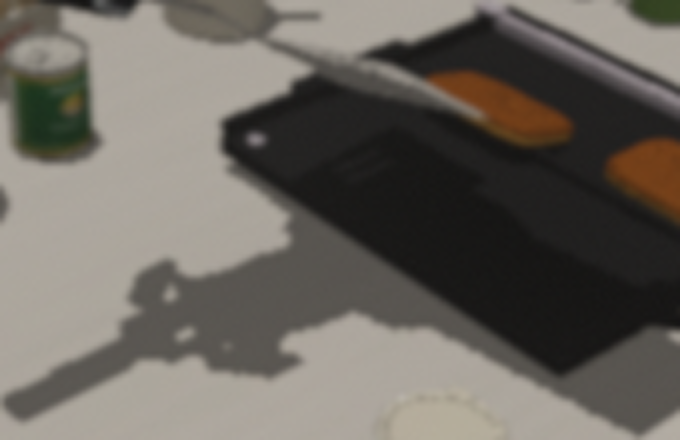

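View pics/t9c.png

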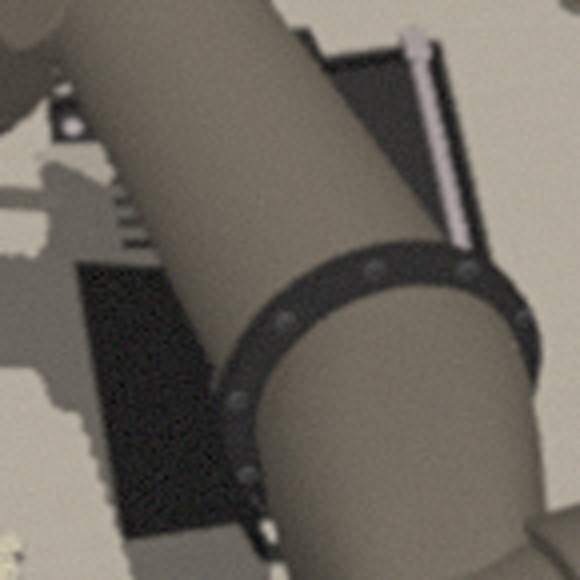

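```bash
python3 - <<'E'
from h import *
yw=-1.45
x=.0455
mv([x,.035,.0205],28,yaw=yw,v=.06,sf=5); st()
for y,z in ((.012,.0200),(.003,.0155)):
    r=mv([x,y,z],28,yaw=yw,v=.03,sf=5); st((y,r))
    if r: break
p,d=camera("scene"); cv2.imwrite("pics/s10.png",p); crop(p,280,150,450,260,4,"pics/s10c.png")
E
```

```text
t18.02 tip(pl) [45.3254 34.9211 20.2509] F [ 0.8045  0.2742 -3.2642] T [-0.7031  0.0021  0.0473] op 0.0228
(0.012, False) t18.94 tip(pl) [45.5206 12.1522 19.9806] F [-0.7158 -0.1988 -2.2467] T [-0.671   0.0233 -0.0486] op 0.0226
(0.003, False) t19.43 tip(pl) [45.2964  2.7359 15.3682] F [-0.1657  0.6837 -2.7357] T [-0.6622  0.0952 -0.0001] op 0.0229
```

View pics/s10c.png

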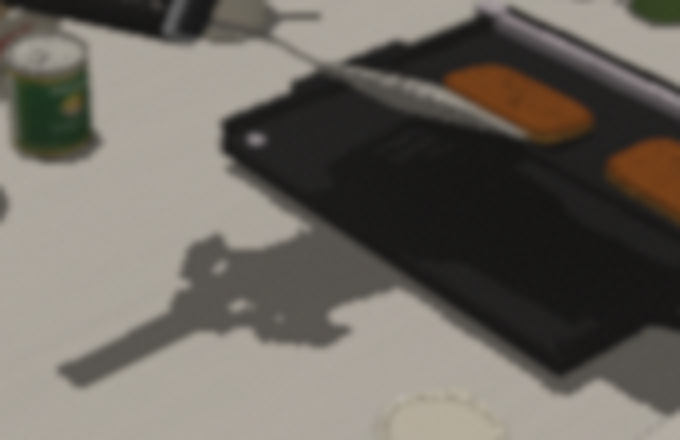

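```bash
python3 - <<'E'
from h import *
yw=-1.45
x=.0455
for y,z in ((-.004,.0108),(-.008,.0092)):
    r=mv([x,y,z],28,yaw=yw,v=.03,sf=5); st((y,r))
    if r: break
p,d=camera("scene"); cv2.imwrite("pics/s11.png",p); crop(p,340,150,450,220,6,"pics/s11c.png")
E
```

```text
(-0.004, False) t19.91 tip(pl) [45.2861 -4.2811 10.6583] F [ 0.0383  0.3153 -2.3656] T [-0.6579  0.0676 -0.0331] op 0.0227
(-0.008, False) t20.20 tip(pl) [45.42   -8.3092  9.1571] F [-0.4687  0.0329 -2.3642] T [-0.7192 -0.006   0.033 ] op 0.0224
```

View pics/s11c.png

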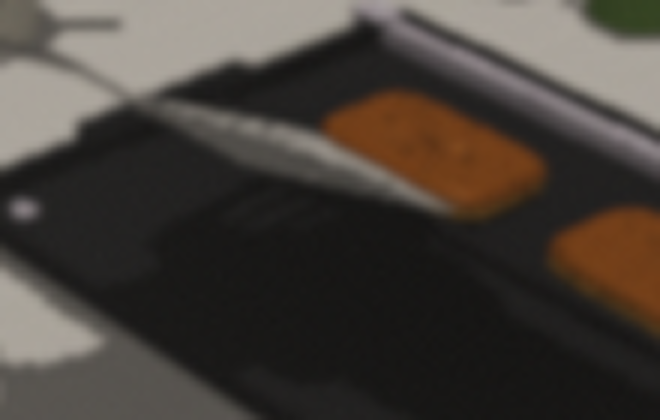

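```bash
python3 - <<'E'
from h import *
yw=-1.45
x=.0455
for y,z,v in ((-.018,.0065,.03),(-.035,.0055,.03)):
    r=mv([x,y,z],28,yaw=yw,v=v,sf=5); st((y,r))
    if r: break
p,d=camera("scene"); cv2.imwrite("pics/s12.png",p); crop(p,340,150,450,220,6,"pics/s12c.png")
E
```

```text
(-0.018, False) t20.74 tip(pl) [ 45.3217 -18.3424   6.4203] F [ 0.0288  0.7947 -2.3102] T [-0.6508 -0.0103  0.0201] op 0.0226
(-0.035, False) t21.46 tip(pl) [ 45.4098 -35.0389   5.4346] F [-0.1754  0.5107 -3.1768] T [-0.6597  0.0226  0.0562] op 0.0227
```

View pics/s12c.png

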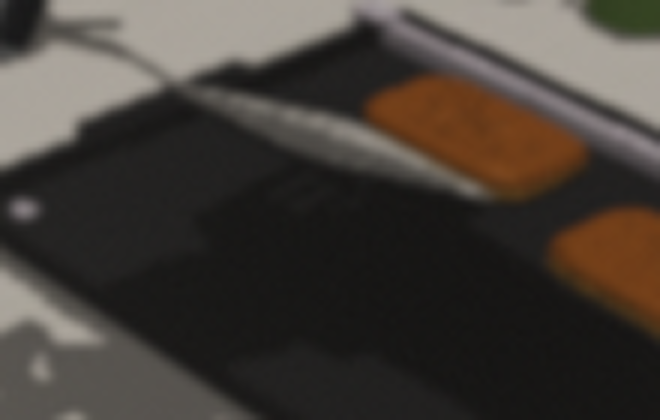

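```bash
python3 - <<'E'
from h import *
yw=-1.45
x=.0455
s=st()
y=-.0355
for i in range(12):
    y-=.0015
    r=mv([x,y,.0055],28,yaw=yw,v=.012,sf=3); s=st((round(y,4),r))
    if r or s['torque'][0]<-1.1 : break
p,d=camera("scene"); cv2.imwrite("pics/s13.png",p); crop(p,340,150,450,220,6,"pics/s13c.png")
E
```

```text
t21.51 tip(pl) [ 45.5027 -34.8672   5.465 ] F [ 0.4384  1.0485 -2.6553] T [-0.6635  0.0629 -0.0188] op 0.0228
(-0.037, False) t21.82 tip(pl) [ 45.4872 -37.0422   5.4924] F [-0.2657 -0.8286 -3.8409] T [-0.5031  0.05   -0.0196] op 0.0226
(-0.0385, False) t22.10 tip(pl) [ 45.4593 -38.5827   5.5024] F [ 0.1369  0.1963 -2.6405] T [-0.7891  0.0422  0.0002] op 0.0225
(-0.04, False) t22.38 tip(pl) [ 45.4939 -40.1764   5.525 ] F [-0.5492  0.0011 -3.0022] T [-0.5413  0.0091  0.0151] op 0.0223
(-0.0415, False) t22.65 tip(pl) [ 45.448  -41.6629   5.497 ] F [-0.1366 -0.5269 -3.9687] T [-0.6702  0.0715  0.0013] op 0.0231
(-0.043, False) t22.93 tip(pl) [ 45.4809 -43.1659   5.5157] F [-0.7943  0.6816 -2.4755] T [-0.7747 -0.0134 -0.0113] op 0.0228
(-0.0445, False) t23.20 tip(pl) [ 45.4958 -44.6688   5.4998] F [ 0.5536 -0.3769 -2.8421] T [-0.4839  0.016  -0.0083] op 0.0232
(-0.046, False) t23.48 tip(pl) [ 45.5438 -45.9049   5.5195] F [ 0.483   0.9274 -3.7227] T [-0.3156  0.0489  0.0328] op 0.023
(-0.0475, True) t23.68 tip(pl) [ 44.866  -45.9551   4.7738] F [-0.1829  1.2259 -2.6573] T [-0.4864 -0.1344  0.0675] op 0.0227
```

View pics/s13c.png

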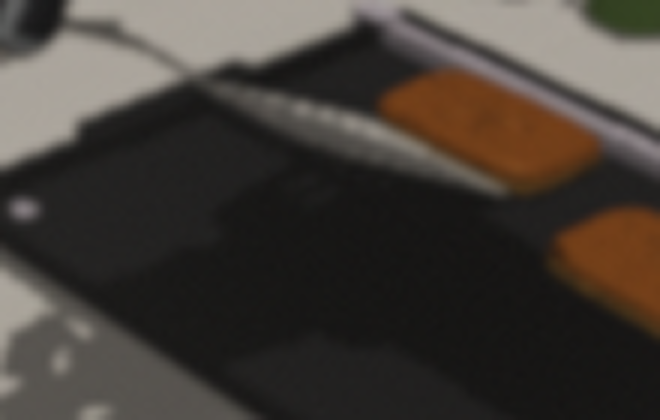

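```bash
python3 - <<'E'
from h import *
yw=-1.42
x=.0455
r=mv([x,-.0468,.0055],28,yaw=yw,v=.012,sf=4); st(r); env.dwell(.2); st()
r=mv([x,-.0475,.0055],28,yaw=yw,v=.012,sf=4); st(r); env.dwell(.2); st()
mv([x,-.035,.0065],28,yaw=yw,v=.04); st()
mv([x,-.020,.030],28,yaw=yw,v=.1); mv([x,.080,.06],20,yaw=yw,v=.2); st()
p,d=camera("scene"); cv2.imwrite("pics/s14.png",p); crop(p,340,150,450,220,6,"pics/s14c.png")
p,d=camera("top"); cv2.imwrite("pics/t14.png",p); crop(p,345,155,490,300,4,"pics/t14c.png")
E
```

```text
False t23.99 tip(pl) [ 45.2366 -46.598    5.2939] F [-0.1612  1.6852 -2.0746] T [-0.3338  0.0407 -0.065 ] op 0.0225
 t24.19 tip(pl) [ 45.3015 -46.6503   5.3444] F [ 0.0786  1.5046 -2.4306] T [-0.2063  0.0721  0.0042] op 0.0228
False t24.44 tip(pl) [ 45.5376 -46.8813   5.4903] F [-1.2015  3.8023 -1.2952] T [ 0.3087  0.0712 -0.0252] op 0.0227
 t24.64 tip(pl) [ 45.5742 -46.9073   5.5109] F [-0.2661  5.0157 -1.0769] T [ 0.4727  0.0952 -0.0597] op 0.0227
 t25.11 tip(pl) [ 45.5531 -35.2871   6.5274] F [ 0.637  -0.0831 -3.1744] T [-0.6995  0.0558 -0.0821] op 0.0229
 t26.32 tip(pl) [45.0283 78.2509 59.6215] F [ 0.0568 -0.2398 -2.9759] T [-0.5122  0.0546  0.0191] op 0.0226
```

View pics/s14c.png

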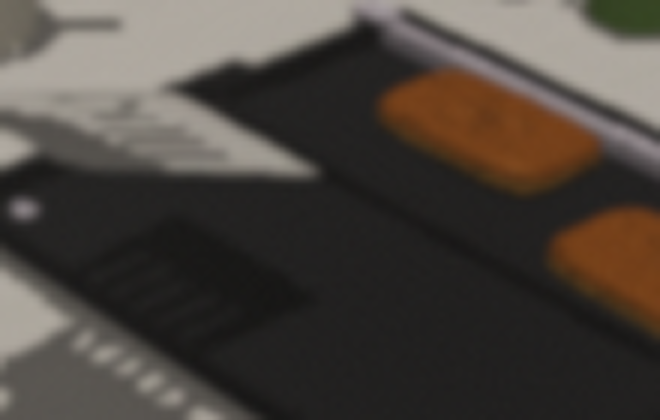

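View pics/t14c.png

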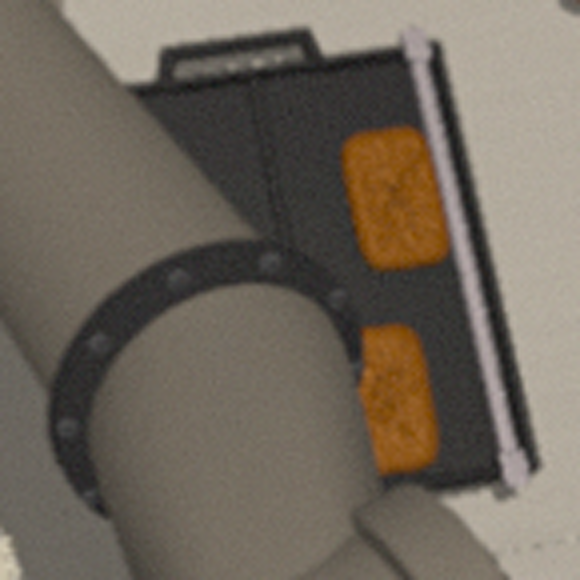

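```bash
python3 - <<'E'
from h import *
p=cv2.imread("pics/t14.png"); c=calibration("top")
R_=p[...,2].astype(float)-p[...,0].astype(float)
e=[];f=[]
for v in range(193,216):
    a=R_[v,422:470]; k=np.where(a>60)[0]; k0,k1=k[0],k[-1]
    e.append([422+k0-(a[k0]-60)/(a[k0]-a[k0-1]),v]); f.append([422+k1+(a[k1]-60)/(a[k1]-a[k1+1]),v])
print("near",linefit(ipl(toplane(c,e,.0345))*1000),"far",linefit(ipl(toplane(c,f,.0345))*1000))
b=rowcross(p,range(225,262),lambda v:int(446+(v-175)*.24-8),lambda v:int(446+(v-175)*.24+8),110,True)
print("bar",linefit(ipl(toplane(c,b,.0397))*1000), linefit(ipl(toplane(c,b,.0267))*1000))
E
```

```text
near (np.float64(-1.0366506023619095), array([ -0.0181, -45.9189]), np.float64(0.4440686337463517), 23) far (np.float64(-0.5181726682861619), array([  -0.009 , -106.7493]), np.float64(0.19618384039009987), 22)
bar (np.float64(0.15672380556681156), array([   0.0027, -107.3354]), np.float64(0.15890490616007286), 37) (np.float64(0.15672380556676974), array([   0.0027, -111.1604]), np.float64(0.16049100787992657), 37)
```

```bash
python3 - <<'E'
from h import *
p=cv2.imread("pics/t14.png"); c=calibration("top")
for ch,th in (("R-B",60),("R-B",45),("R",95)):
  R_=p[...,2].astype(float)-(p[...,0] if ch=="R-B" else 0)
  R_=cv2.GaussianBlur(R_,(1,5),0)
  for lo,hi in ((193,216),(197,213)):
    e=[];f=[]
    for v in range(lo,hi):
      a=R_[v,422:458] if ch=="R-B" else R_[v,422:445]; k=np.where(a>th)[0]; k0,k1=k[0],k[-1]
      e.append([422+k0-(a[k0]-th)/(a[k0]-a[k0-1]),v])
      if ch=="R-B": f.append([422+k1+(a[k1]-th)/(a[k1]-a[k1+1]),v])
    P=ipl(toplane(c,e,.0345))*1000
    print(ch,th,lo,"near",linefit(P)[0],"far",linefit(ipl(toplane(c,f,.0345))*1000)[0] if f else "")
# turned_one for bias comparison, first picture: minAreaRect / moments orientation
def orient(img,roi):
    m=((img[...,2].astype(int)-img[...,0])>60).astype(np.uint8); z=np.zeros_like(m); a,b,cc,d=roi; z[b:d,a:cc]=m[b:d,a:cc]
    n,l,stt,_=cv2.connectedComponentsWithStats(z); i=1+np.argmax(stt[1:,4]); ys,xs=np.where(l==i)
    P=ipl(toplane(c,np.c_[xs,ys],.0345))*1000; w,V=np.linalg.eigh(np.cov(P[:,:2].T)); v=V[:,1]; 
    r=cv2.minAreaRect(P[:,:2].astype(np.float32)); return P.mean(0),np.degrees(np.arctan(v[1]/v[0])),r
print("new",orient(p,(425,180,465,228)))
p0=cv2.imread("pics/top0.png"); print("hash0",orient(p0,(380,185,420,232)),"turned0",orient(p0,(422,230,460,280)))
E
```

```text
R-B 60 193 near -0.5814050084168692 far -0.40926128139597473
R-B 60 197 near -0.5350826793033775 far -0.6336742695613152
R-B 45 193 near -0.8085699114499818 far -0.42577742076114683
R-B 45 197 near -0.4644338696177549 far -0.38902155121140963
R 95 193 near -0.40722026700877956 far 
R 95 197 near -0.23380548265764822 far 
new (array([ 44.7094, -77.0444,   7.8   ]), np.float64(-0.6016795321534762), ((45.20703125, -76.89456176757812), (60.13644790649414, 95.6473617553711), 89.86792755126953))
hash0 (array([45.4658, 42.7093,  7.8   ]), np.float64(1.4997973113588292), ((45.839447021484375, 42.84814453125), (97.26427459716797, 63.105308532714844), 0.8613141179084778)) turned0 (array([-87.2579, -41.1405,   7.8   ]), np.float64(-3.1537990768575033), ((-87.03028106689453, -41.31671905517578), (61.51040267944336, 95.58721160888672), 88.6061019897461))
```

```bash
python3 - <<'E'
from h import *
env.movel([.506,.379,.19],velocity=.2,rot=gq(.3,0)); st()
env.movel([.506,.379,.085],velocity=.1); env.dwell(.1); s=st()
r=env.movel([.506,.379,.0765],velocity=.02,stop_force=2.5); s=st(r); print(s['tcp_pos'])
p,d=camera("scene"); cv2.imwrite("pics/s15.png",p); crop(p,140,150,400,320,3,"pics/s15c.png")
E
```

```text
t27.65 tip(pl) [ 13.9533 234.9349  87.0132] F [ 0.5016  0.2628 -2.9033] T [ 0.0884  0.0001 -0.0159] op 0.0229
 t28.95 tip(pl) [ 14.1547 237.3089 -17.8744] F [ 0.1092 -0.1198 -2.8866] T [0.067  0.0041 0.0143] op 0.0226
True t29.39 tip(pl) [ 13.6597 236.9156 -26.6692] F [-0.414  -1.3374  4.3712] T [-0.055   0.115   0.0297] op 0.0222
[0.5059 0.379  0.0767]
```

View pics/s15c.png

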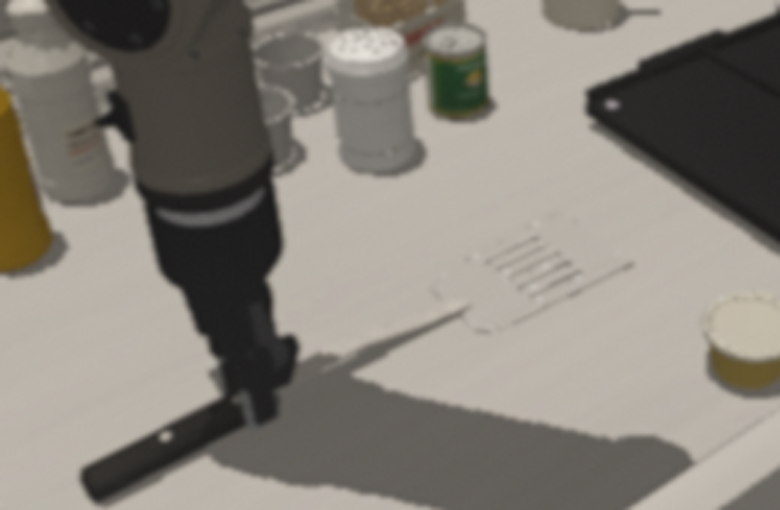

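Slice is down flat (table contact felt at the original height). Releasing, then a clear look at everything.

```bash
python3 - <<'E'
from h import *
env.grip(.085); st()
s=env.get_state(); env.movel(s['tcp_pos']+[0,0,.12],velocity=.1); st()
env.goto_joints([-1.21,.477,.022,1.555,-.011,1.109,-.083]); env.dwell(.3); st()
p,d=camera("top"); cv2.imwrite("pics/t16.png",p); crop(p,165,120,485,300,2.5,"pics/t16c.png")
crop(p,345,155,490,300,4,"pics/t16g.png")
p,d=camera("scene"); cv2.imwrite("pics/s16.png",p); crop(p,150,120,500,320,2.2,"pics/s16c.png")
c=calibration("top")
def orient(img,roi):
    m=((img[...,2].astype(int)-img[...,0])>60).astype(np.uint8); z=np.zeros_like(m); a,b,cc,dd=roi; z[b:dd,a:cc]=m[b:dd,a:cc]
    n,l,stt,_=cv2.connectedComponentsWithStats(z); i=1+np.argmax(stt[1:,4]); ys,xs=np.where(l==i)
    P=ipl(toplane(c,np.c_[xs,ys],.0345))*1000; w,V=np.linalg.eigh(np.cov(P[:,:2].T)); v=V[:,1]
    return P.mean(0),np.degrees(np.arctan(v[1]/v[0]))
p=cv2.imread("pics/t16.png")
print("hash",orient(p,(425,180,465,228)),"turned",orient(p,(422,230,460,280)))
E
```

```text
t30.07 tip(pl) [ 12.7625 236.2709 -27.2994] F [ 0.9997 -0.4756  0.0818] T [ 0.0553  0.0442 -0.0421] op 0.0852
 t31.42 tip(pl) [ 12.3766 235.9493  92.1546] F [ 0.7325  0.2636 -0.5221] T [-0.003   0.0204 -0.0348] op 0.0848
 t32.93 tip(pl) [ 65.5868 622.4988 200.505 ] F [ 0.5449 -0.3019  0.8549] T [-0.019  -0.0471  0.094 ] op 0.0851
hash (array([ 44.6086, -77.006 ,   7.8   ]), np.float64(-0.9495771906250832)) turned (array([-87.2262, -41.1671,   7.8   ]), np.float64(-3.2995695707711565))
```

View pics/t16c.png

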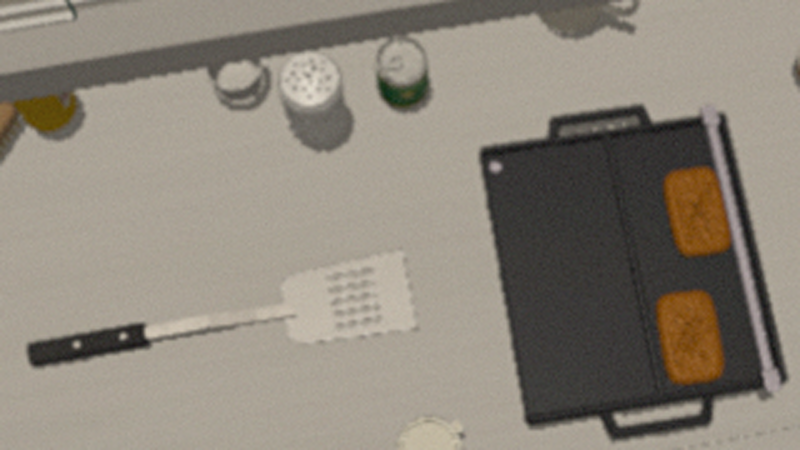

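View pics/s16c.png

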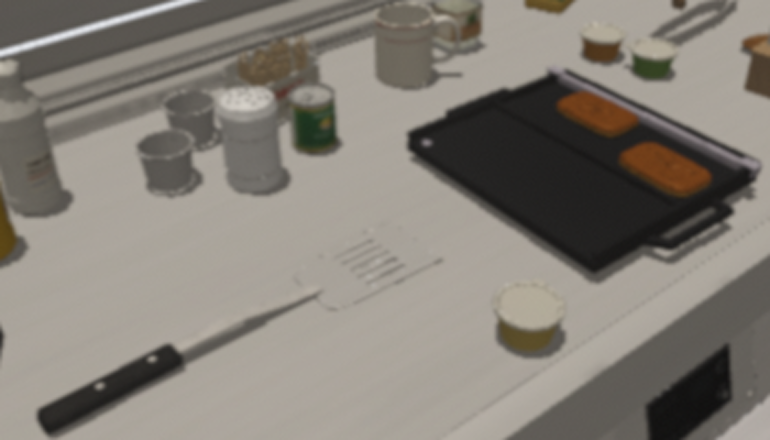

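View pics/t16g.png

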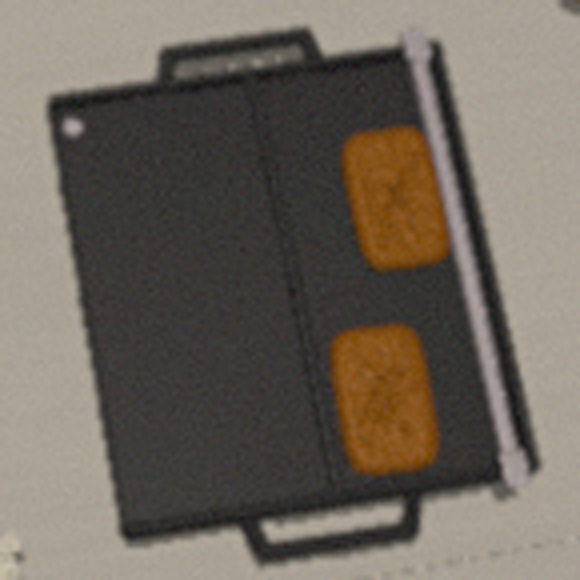

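```bash
python3 -c "
from cell import job
print(job.job_done())"
```

```text
the job is handed in; nothing more can be done
None
```

I turned the hash brown over the rib with the slice, pushed it flat against the stop bar, laid the slice back on the worktop and handed the job in at about 33 s.

- **Flip and push:** I slid the blade under at 8° with roughly 1 N on the coating. Tipping and crossing the rib never tripped the 5 N stop. At the bar I felt contact and pressed once, to about 5 N.
- **Final position:** The last pictures show the hash brown browned side up. Its far edge is at the bar, measured at y about -107 mm against -107 to -111 mm for the bar face.
- **Squareness:** This check disagreed slightly. The line fits just after the push put it about 0.5 to 1° off the bar, and the last picture about 1.1°. That is about 1 to 2 mm over its length and close to what the camera can resolve, so I left it.
- **Everything else:** The turned hash brown is within 0.1 mm of where it began. The dredger and tin look unmoved by eye; I did not measure them. The slice lies flat and released, about 0.1 m clear of the plate, with the arm back at its start pose.

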